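Knob the cork stopper in the vise and show it to the inspection camera

TASK

While the cork stopper still sits in the little vise, drop the brass pull knob stem-first into its bore and let go of it. Then take the stopper by the cork, draw it up out of the vise and show its plug end to the inspection camera: centred on the tilted lens, square to it and 7 cm in front of it, with the knob still seated. Finish while holding it still there in the air, and do not touch the camera or disturb the black knob, the blue jar, the timer or the nutcracker.

Things in the scene. Friction and masses are not known exactly. Their poses are not given: they have to be found in the camera images.
- vise: small black iron bench vise clamped to the far edge (fixed, never turned). Origin on the shelf below the middle between the jaws. Jaws stand apart along x, reach 36 mm either side in x, 56 mm wide in y, tops 75 mm above the shelf; screw handle beyond the edge (+x). The +x jaw presses the cork by a spring of about 3 N: the cork pulls straight up out with under 10 N, nothing to unscrew
- cork: light brown cork stopper, 40 g, upright in the vise. Origin at the centre of its lower (plug) end face, 50 mm above the shelf; z axis towards its thick head. Plug 38 mm diameter, 0 to 25 mm, between the jaws; head 46 mm diameter, 25 to 55 mm, all above the jaws. Open bore of 17 mm diameter, 26 mm deep, in the middle of the head's top
- plug_end (a point): centre of the stopper's lower (plug) end face: the face to show to the lens
- bore_mouth (a point): centre of the bore's mouth in the stopper's top face, 55 mm above the plug end
- knob: turned brass pull knob, 90 g, upright, stem down in one of the stand's holes. Origin at the stem's foot, z axis up to the head. Stem 12 mm diameter, 22 mm long, tapered foot; head a straight cylinder, 22 mm diameter, 22 to 50 mm above the origin. The head rests on the stand's top, 30 mm above the shelf; in the cork it rests on the cork's top face
- knob_shoulder (a point): centre of the knob's shoulder (underside of the head), 22 mm above the stem's foot; meets the bore mouth when the knob is seated
- spare_knob: black knob of the same shape in the stand's other hole; to be left there
- stand: white ceramic block, fixed, 30 x 124 x 30 mm (x, y, z), origin at the centre of its underside; two holes at y = -42 mm and +42 mm in its own frame, 26 mm deep, one for each knob
- camera: inspection camera stand, fixed: black disc foot 84 mm diameter, short steel post; origin on the shelf, its front is its own -x side, over which the barrel leans
- camera_head: white camera barrel, 35 mm diameter, 66 mm long. Origin at the centre of the lens face, 100 mm above the shelf; z axis = line of sight, out of the lens, 30 degrees off vertical, leaning to the camera's front. Show the plug end 70 mm along z from here, cork's z axis along this z (head and hand away from the lens); turn about that axis is free
- jar: closed blue glass apothecary jar, 68 mm diameter, 100 mm tall, loose, origin under its centre; leave alone
- timer: chrome egg timer, 60 mm diameter, 65 mm tall, loose, origin under its centre; leave alone
- nutcracker: steel nutcracker lying flat, about 165 x 65 x 12 mm, loose, origin under its middle; leave alone

How it is judged:
On the way, in this order (a step that is already met when the one before it is completed fails the run):
1. the brass knob is seated in the bore and let go while the stopper is still in the vise (distance between knob_shoulder and bore_mouth below 0.006 m and angle between the z axis of knob and the z axis of cork, either way round below 0.12 rad and contact force between the fingers and knob below 0.1 N and distance between cork and vise below 0.056 m), for 0.2 s.
2. the stopper is drawn up out of the vise in the hand, knob seated (z of cork in the frame of vise above 0.08 m and contact force between the fingers and cork above 0.5 N and distance between knob_shoulder and bore_mouth below 0.008 m), for 0.1 s.
At the end, for the whole second after the job is handed in: The cork is held still in the fingers, clear of vise and camera, plug end 55 to 85 mm in front of the lens and within 12 mm of the lens axis in its x and y, stopper axis within 0.2 rad of the line of sight, plug end towards the lens, knob seated within 8 mm (z of plug_end in the frame of camera_head between 0.055 and 0.085 m and x of plug_end in the frame of camera_head between -0.012 and 0.012 m and y of plug_end in the frame of camera_head between -0.012 and 0.012 m and angle between the z axis of cork and the z axis of camera_head, either way round below 0.2 rad and angle between cork's own z axis and vertical below 1 rad and distance between knob_shoulder and bore_mouth below 0.008 m and contact force between the fingers and cork above 0.5 N and contact force between cork and camera below 0.1 N and contact force between cork and vise below 0.1 N and linear speed of cork below 0.02 m/s and angular speed of cork below 0.2 rad/s); the arm keeps its last pose, push and grip.
It fails at once if the camera is touched (contact force between camera and anything else above 1 N).
It fails at once if a bystander (black knob, jar, timer, nutcracker) is moved more than 25 mm (distance of any of spare_knob, jar, timer, nutcracker from where it was at the start of the episode above 0.025 m).
It also fails if it takes over 50 s, if anything falls off the work surface, if the arm or the gripper's body presses on something with over 40 N, if the wrist force passes 120 N, or if a joint passes its speed limit or range.

ROBOT

A 6-joint arm with a two-finger parallel gripper is mounted at the origin on the work surface. World frame = base frame: x ahead of the robot, y to its left, z up, the work surface at z = 0. Lengths are in m, angles in rad, forces in N, time in s.
With the tool pointing down it reaches from about 0.375 to 0.975 m from the base axis. Payload 3.8 kg.
Tool frame: the origin (TCP) lies midway between the tips of the shut fingers; the grasp point (between the pads) lies 19 mm behind it; z points along the fingers, y is the direction in which the jaws open and shut (so a half turn about z gives the same grasp; the last joint's range is limited). The gripper opens to 85 mm and grips with 20 to 120 N. Pads are 22 mm wide; open, the fingers measure 114 mm over their backs; the gripper's body (76 mm by 85 mm) begins 54 mm behind the grasp point. The pads swing forward as they close: fully open they stand 13 mm farther back than shut.
Start: joints at [-1.155, 0.264, 1.604, -0, 1.274, -0.037], TCP at [0.295, -0.607, 0.231] pointing down, gripper open.
Joint ranges: [-2.63, 2.63], [-0.94, 2.18], [0.31, 2.57], [-1.31, 4.45], [0, 2.66], [-2.55, 2.55]. Speed limits (rad/s): [2.57, 2.57, 3.14, 3.14, 3.14, 3.14].

INTERFACE

Orientations are given as a rotation vector (axis times angle).
In Python, from workcell import bot gives the robot as it stands.
- The arm moves only by the tool drive_tool, never from a script. Its argument "deltas" is a list of rows, each an object with "hand": the opening, from 0 (shut) to 1 (fully open); "offset": the shift along the world's x, y, z in cm, a list of three; "angular": the turn, a rotation vector about the world's x, y, z in degrees, a list of three. A call has 1 to 8 rows; each row is the pose to reach, as a shift and turn from the pose commanded when the call began; what a row does not reach only later rows make up. A row lasts 1/8 s, in which the tool goes at most 62.5 mm and 10.7 degrees, less where a joint would pass 70% of its speed; a pose out of reach is approached as far as the arm can. A call with a gripper value outside its range is refused whole. The fingers move at their own pace and stop on an object; "force" is the grip in N (left out, the last holds). Time passes only in rows, so rows that repeat a pose let the fingers close. It gives the time, the measured TCP pose, the force and the opening at its end, in the units of the state.
- bot.read_state(): the state, without advancing time (a new reading comes with each control period).
- bot.read_camera(name): name is "scene" or "top"; returns a dict with "frame" (384x512x3 uint8, blue, green, red), "mtx" (3x3 intrinsics, pixels), "R" (3x3) and "t" (3): a world point X has camera coordinates R X + t. Camera axes: x right, y down, z forward; pixel columns grow to the right and rows downward; lengths in m; the calibration is good to about 2 mm. A picture is of the moment at which its call begins. There is no depth.
- bot.finish_job(): hands the job in, once; it reports no verdict.
The state is a dict: "time": time; "q": joint angles; "joint_vel": joint speeds; "joint_torque": joint torques, N m; "tool_pos": TCP position; "tcp_rot": TCP orientation; "wrist_force": force on the tool from outside, world axes, zero at the start; "torque": the same for the moment, N m; "width": opening from 0.0 (shut) to 1.0 (fully open).
Only numpy, scipy, OpenCV 4.12 (cv2) and the standard library are available. Lean on these libraries where they do the work, as an engineer would, in place of code of your own. Each camera call takes 0.05 s, during which the arm holds its last target. There are 200 camera calls.

## Working session

There is one attempt and no reset: what is moved stays moved. The work goes in short steps, Python scripts to look and compute and a tool call to move; the robot and the scene stay as the last step left them, time stands still between calls to the robot, and variables do not carry over. Pictures are saved under pics/ and viewed, about 8 in all and at most 12, crops included, and the job is handed in when it is done.

Besides the shell and the picture viewer there is one more tool, called after "Request:" in YAML: its name, and indented under it one key for each argument. drive_tool: Moves the arm, as the interface text tells. Its arguments: {"type":"object","properties":{"deltas":{"type":"array"},"force":{"type":"number"}},"required":["deltas"]}

```bash
mkdir -p pics; ls
python3 - <<'E'
from workcell import bot
import cv2,numpy as np,pickle
d={}
for n in("scene","top"):
    c=bot.read_camera(n);d[n]=c
    print(n,c["mtx"].tolist(),np.round(c["R"],4).tolist(),np.round(c["t"],4).tolist())
    cv2.imwrite(f"pics/{n}0.png",cv2.resize(c["frame"],None,fx=1.5,fy=1.5,interpolation=cv2.INTER_CUBIC))
pickle.dump(d,open("cams.pkl","wb"))
print(bot.read_state())
E
```

```text
pics
scene [[447.9012245972511, 0.0, 256.5993764151001], [0.0, 447.9012245972511, 191.09845687544575], [0.0, 0.0, 1.0]] [[0.8612, 0.5078, -0.0198], [0.3476, -0.6171, -0.7059], [-0.3707, 0.6011, -0.708]] [-0.5006, -0.1018, 1.7339]
top [[499.23403192104377, 0.0, 255.37067788790276], [0.0, 499.23403192104377, 191.7180098051082], [0.0, 0.0, 1.0]] [[0.0114, -0.9999, -0.0087], [-0.9874, -0.0099, -0.1577], [0.1576, 0.0104, -0.9874]] [0.0518, 0.5681, 1.4233]
{'time': 0.1, 'q': array([-1.15486860e+00,  2.64684182e-01,  1.60523593e+00, -1.29180171e-05,
        1.27374632e+00, -3.68794847e-02]), 'joint_vel': array([ 0.00063746, -0.00105574, -0.00311293, -0.00065309,  0.00016392,
       -0.00031092]), 'joint_torque': array([ 6.79843615e-04, -5.16705322e+01, -3.68590379e+01, -6.82872314e-05,
        6.27639267e-03, -4.44943240e-06]), 'tool_pos': array([ 0.29504103, -0.60635444,  0.23008308]), 'tcp_rot': array([-3.05943539e+00, -7.04756166e-01,  6.32321694e-04]), 'wrist_force': array([-0.84363711,  0.45105073, -0.07239376]), 'torque': array([-0.01246579, -0.00793955,  0.03689343]), 'width': 1.0003980519496583}
```

View pics/scene0.png

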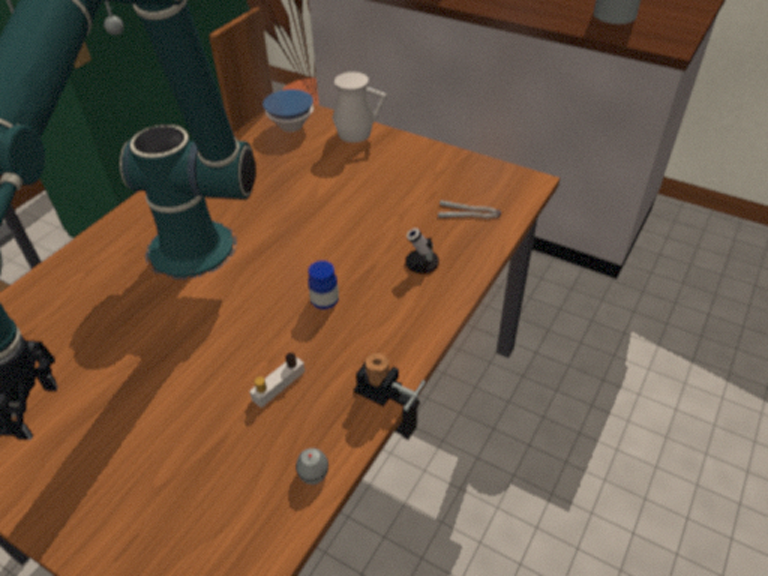

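View pics/top0.png

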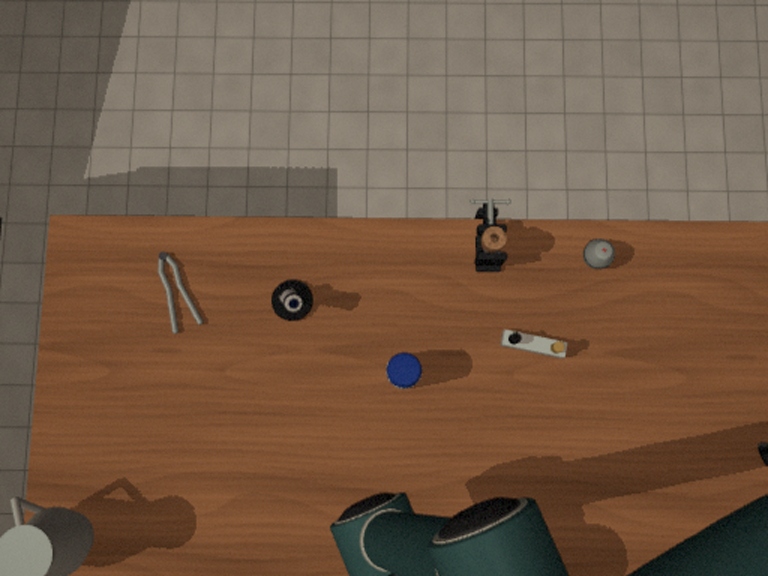

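The scene view shows the brass knob at (260,383), the cork at (377,365) and the lens at (413,233). The top view shows the brass knob at (558,348), the cork at (493,238) and the lens at (292,302). All of these are in 1.5x pixels. Next I'll zoom in.

Run:
```python
import cv2,numpy as np,pickle
d=pickle.load(open("cams.pkl","rb"))
def crop(n,cx,cy,w,h,s):
    x0,y0=int(cx-w/2),int(cy-h/2)
    im=cv2.resize(d[n]["frame"][y0:y0+h,x0:x0+w],None,fx=s,fy=s,interpolation=cv2.INTER_CUBIC)
    im=cv2.convertScaleAbs(im,alpha=1.5)
    for k in range(0,w,10): 
        cv2.line(im,(k*s,0),(k*s,h*s),(90,90,90),1);cv2.putText(im,str(x0+k),(k*s,9),0,.33,(0,255,255))
    for k in range(0,h,10):
        cv2.line(im,(0,k*s),(w*s,k*s),(90,90,90),1); cv2.putText(im,str(y0+k),(0,k*s+9),0,.33,(0,255,0))
    return im
a=[crop("scene",185,253,50,37,8),crop("scene",258,250,50,37,8),crop("scene",282,166,50,37,8),
crop("top",357,229,50,37,8),crop("top",328,160,50,37,8),crop("top",196,200,50,37,8)]
cv2.imwrite("pics/a.png",np.vstack([np.hstack([a[0],a[1]]),np.hstack([a[2],a[5]])]))
cv2.imwrite("pics/b.png",np.hstack([a[3],a[4]]))
```

```text
(no output)
```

View pics/a.png

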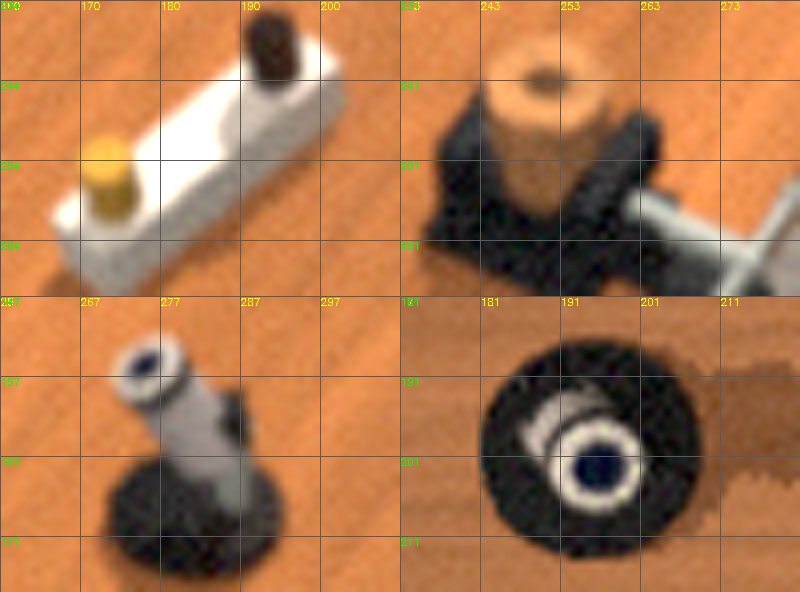

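View pics/b.png

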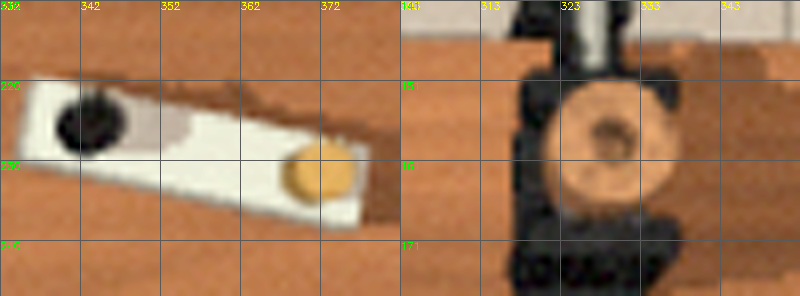

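The zoomed crops give these native pixels. Brass head top: scene (172.8,253.3), top (372.3,230.6). Cork top: scene (250.8,240.9), top (329.1,158.5). Lens: scene (275.0,155.2), top (195.3,201.8). I'll triangulate these and fit the lean direction.

```bash
cat > h.py <<'E'
import cv2,numpy as np,pickle
from scipy.optimize import least_squares
from scipy.spatial.transform import Rotation as Ro
d=pickle.load(open("cams.pkl","rb"))
def proj(X,n):
    c=d[n];p=(c["R"]@np.atleast_2d(X).T).T+c["t"];p=p@c["mtx"].T;return p[:,:2]/p[:,2:]
def tri(ps,pt,z=None):
    f=lambda X:np.r_[(proj(X,"scene")[0]-ps),(proj(X,"top")[0]-pt)] if z is None else np.r_[(proj([*X[:2],z],"scene")[0]-ps),(proj([*X[:2],z],"top")[0]-pt)]
    s=least_squares(f,[.7,0,.1]);return s.x,s.fun
E
python3 - <<'E'
from h import *
from workcell import bot
np.set_printoptions(precision=4,suppress=True)
for n,a,b,z in[("knobtop",(172.8,253.3),(372.3,230.6),.058),("corktop",(250.8,240.9),(329.1,158.5),.105),("lens",(275,155.2),(195.3,201.8),.1),("spare",(193.8,237),(342.7,225.2),.058)]:
    print(n,*tri(a,b),*tri(a,b,z))
L=tri((275,155.2),(195.3,201.8),.1)[0];L[2]=.1
print("foot",tri((281.4,174),(194.4,199.7),.008))
for az in range(150,291,15):
    a=np.radians(az);z=np.array([.5*np.cos(a),.5*np.sin(a),.866])
    B=L-.066*z
    print(az,proj(B,"scene")-proj(L,"scene"),proj(B,"top")-proj(L,"top"))
print(Ro.from_rotvec(bot.read_state()["tcp_rot"]).as_matrix())
E
```

```text
knobtop [ 0.4549 -0.2803  0.0583] [ 0.4127 -0.0403  0.2659  0.2884] [ 0.4548 -0.2803  0.1   ] [0.4197 0.0127 0.2346 0.3146]
corktop [ 0.6553 -0.1526  0.1033] [ 0.4602 -0.0864  0.2814  0.352 ] [ 0.6553 -0.1529  0.1   ] [ 0.4168 -0.3747  0.4506  0.2029]
lens [0.5277 0.2262 0.1002] [ 0.2668 -0.0636  0.1286  0.1742] [0.5277 0.2263 0.1   ] [ 0.273  -0.0295  0.1155  0.1867]
spare [ 0.4703 -0.1958  0.0549] [ 0.1946 -0.024   0.1195  0.135 ] [ 0.4707 -0.1961  0.1   ] [ 0.1247 -0.5294  0.3991 -0.1016]
foot (array([0.5474, 0.2407, 0.1   ]), array([ 0.1346, -0.5361,  0.3095, -0.0393]))
150 [[ 4.562  17.1239]] [[ 8.3562 -6.8867]]
165 [[ 6.4054 16.1285]] [[ 5.6901 -8.0193]]
180 [[ 7.7893 14.8462]] [[ 2.8074 -8.425 ]]
195 [[ 8.6212 13.3688]] [[-0.0975 -8.077 ]]
210 [[ 8.8492 11.8001]] [[-2.8286 -6.9985]]
225 [[ 8.4641 10.2482]] [[-5.2014 -5.2617]]
240 [[7.4986 8.8176]] [[-7.0548 -2.9831]]
255 [[6.023  7.6026]] [[-8.2623 -0.3159]]
270 [[4.1394 6.6819]] [[-8.7402  2.5596]]
285 [[1.9745 6.114 ]] [[-8.4541  5.4482]]
[[ 0.8992  0.4375 -0.0008]
 [ 0.4375 -0.8992  0.0019]
 [ 0.0001 -0.0021 -1.    ]]
```

Request:
drive_tool:
  deltas:
    - {"hand": 1, "offset": [2, 4, -1], "angular": [0, 0, 0]}
    - {"hand": 1, "offset": [4.5, 9.2, -3], "angular": [0, 0, 0]}
    - {"hand": 1, "offset": [7, 14.3, -5], "angular": [0, 0, 0]}
    - {"hand": 1, "offset": [9.5, 19.4, -7], "angular": [0, 0, 0]}
    - {"hand": 1, "offset": [12, 24.5, -9], "angular": [0, 0, 0]}
    - {"hand": 1, "offset": [14, 28.6, -10.5], "angular": [0, 0, 0]}
    - {"hand": 1, "offset": [16, 32.7, -11], "angular": [0, 0, 0]}
    - {"hand": 1, "offset": [16, 32.7, -11], "angular": [0, 0, 0]}
  force: 30

```text
time: 1.1
tool_pos: [0.4553, -0.2768, 0.12]
tcp_rot: [-3.058, -0.711, 0.002]
wrist_force: [0.7, -0.7, 0.2]
width: 1.001
```

Request:
drive_tool:
  deltas:
    - {"hand": 1, "offset": [0, 0, -2], "angular": [0, 0, 0]}
    - {"hand": 1, "offset": [0, 0, -4], "angular": [0, 0, 0]}
    - {"hand": 1, "offset": [0, 0, -6], "angular": [0, 0, 0]}
    - {"hand": 1, "offset": [0, 0, -8], "angular": [0, 0, 0]}
    - {"hand": 1, "offset": [0, 0, -8], "angular": [0, 0, 0]}

```text
time: 1.72
tool_pos: [0.4534, -0.2798, 0.0396]
tcp_rot: [-3.059, -0.703, 0.005]
wrist_force: [0.5, -1.0, -0.7]
width: 1.001
```

```bash
cat > snap.py <<'E'
import sys,cv2,numpy as np
from workcell import bot
def go(name,sx,sy,tx,ty):
    o=[]
    for n,cx,cy in(("scene",sx,sy),("top",tx,ty)):
        f=bot.read_camera(n)["frame"];w,h=66,80
        x0,y0=cx-w//2,cy-h//2
        im=cv2.convertScaleAbs(cv2.resize(f[y0:y0+h,x0:x0+w],None,fx=6,fy=6,interpolation=cv2.INTER_CUBIC),alpha=1.5)
        for k in range(0,w,10): cv2.putText(im,str(x0+k),(k*6,9),0,.33,(0,255,255));cv2.line(im,(k*6,0),(k*6,4),(0,255,255))
        for k in range(0,h,10): cv2.putText(im,str(y0+k),(0,k*6+9),0,.33,(0,255,0))
        o.append(im)
    cv2.imwrite(f"pics/{name}.png",np.hstack(o));print(bot.read_state()["tool_pos"],bot.read_state()["wrist_force"])
go(sys.argv[1],*map(int,sys.argv[2:]))
E
python3 snap.py c 175 250 360 232
```

```text
[ 0.45519006 -0.28066639  0.04157486] [ 0.15071731  0.25177175 -0.44018748]
```

View pics/c.png

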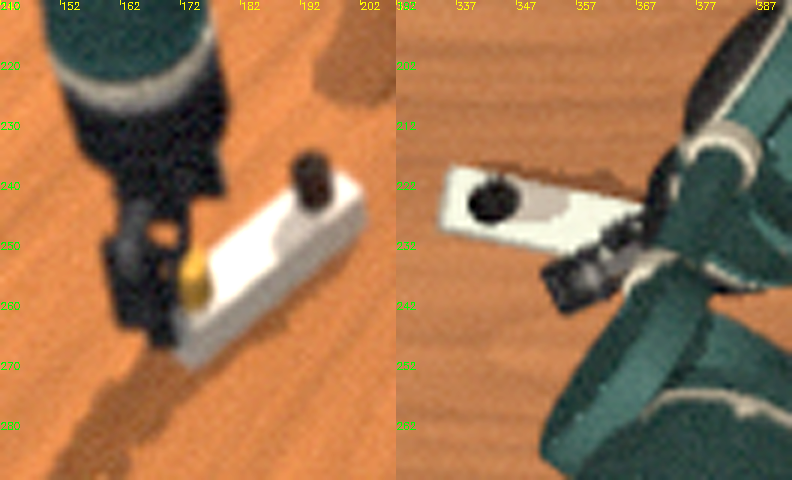

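The fingers straddle the brass knob at scene (172,255), and the black knob is clear. I'll lower a little more and close.

Request:
drive_tool:
  deltas:
    - {"hand": 1, "offset": [0, 0, -0.6], "angular": [0, 0, 0]}
    - {"hand": 0.5, "offset": [0, 0, -0.6], "angular": [0, 0, 0]}
    - {"hand": 0.3, "offset": [0, 0, -0.6], "angular": [0, 0, 0]}
    - {"hand": 0, "offset": [0, 0, -0.6], "angular": [0, 0, 0]}
    - {"hand": 0, "offset": [0, 0, -0.6], "angular": [0, 0, 0]}
    - {"hand": 0, "offset": [0, 0, -0.6], "angular": [0, 0, 0]}
    - {"hand": 0, "offset": [0, 0, -0.6], "angular": [0, 0, 0]}
    - {"hand": 0, "offset": [0, 0, -0.6], "angular": [0, 0, 0]}
  force: 30

```text
time: 2.82
tool_pos: [0.4555, -0.2801, 0.0356]
tcp_rot: [3.061, 0.705, 0.001]
wrist_force: [-0.9, 0.7, 3.3]
width: 0.241
```

Request:
drive_tool:
  deltas:
    - {"hand": 0, "offset": [0, 0, 2], "angular": [0, 0, 0]}
    - {"hand": 0, "offset": [0, 0, 5], "angular": [0, 0, 0]}
    - {"hand": 0, "offset": [0, 0, 9], "angular": [0, 0, 0]}
    - {"hand": 0, "offset": [3, 2, 13], "angular": [0, 0, 0]}
    - {"hand": 0, "offset": [7, 4.5, 13], "angular": [0, 0, 0]}
    - {"hand": 0, "offset": [11, 7, 13], "angular": [0, 0, 0]}
    - {"hand": 0, "offset": [15, 9.5, 13], "angular": [0, 0, 0]}
    - {"hand": 0, "offset": [18, 11.5, 13], "angular": [0, 0, 0]}

```text
time: 3.82
tool_pos: [0.6363, -0.1637, 0.1643]
tcp_rot: [-3.061, -0.706, 0.001]
wrist_force: [-0.1, -0.0, -0.1]
width: 0.239
```

Request:
drive_tool:
  deltas:
    - {"hand": 0, "offset": [2, 1.2, 0], "angular": [0, 0, 0]}
    - {"hand": 0, "offset": [2, 1.2, 0], "angular": [0, 0, 0]}
    - {"hand": 0, "offset": [2, 1.2, 0], "angular": [0, 0, 0]}

```text
time: 4.2
tool_pos: [0.6543, -0.1532, 0.1643]
tcp_rot: [-3.061, -0.705, 0.003]
wrist_force: [-0.1, 1.0, -0.8]
width: 0.24
```

```bash
python3 snap.py d 252 235 330 160
python3 - <<'E'
from h import *
for z in (.1655-.0355+.030,.19-.002,.138): print(z,proj([.6553,-.1528,z],"scene"),proj([.6553,-.1528,z],"top"))
E
```

```text
[ 0.65422881 -0.15358903  0.16488828] [ 0.53327652 -0.42222556 -1.75668575]
0.16 [[250.68497337 228.47787216]] [[332.29494797 154.22629021]]
0.188 [[250.39609287 222.07016606]] [[333.79222014 151.80607539]]
0.138 [[250.90577672 233.37554781]] [[331.16034322 156.06028358]]
```

View pics/d.png

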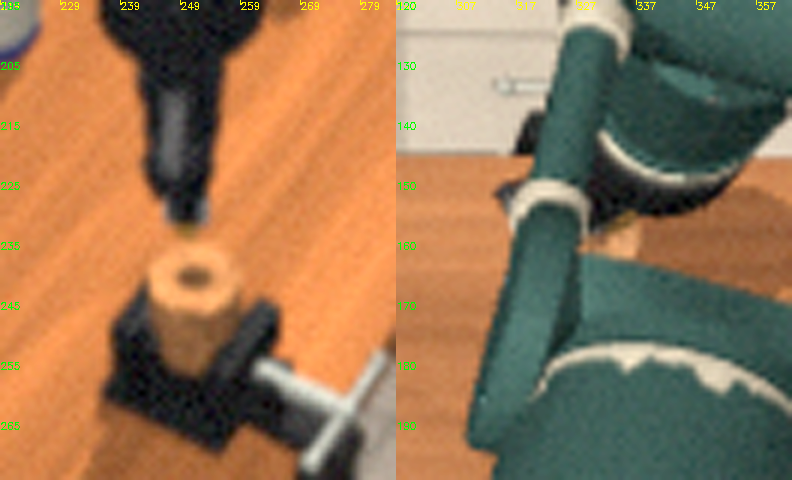

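The stem foot is at scene (250.0,233.4) and the bore centre at (250.8,240.5), so I need to shift about 2 mm in +x and 1 mm in +y. Then I'll descend gently.

Request:
drive_tool:
  deltas:
    - {"hand": 0, "offset": [0.17, 0.1, 0], "angular": [0, 0, 0]}
    - {"hand": 0, "offset": [0.17, 0.1, -1.5], "angular": [0, 0, 0]}
    - {"hand": 0, "offset": [0.17, 0.1, -2.5], "angular": [0, 0, 0]}
    - {"hand": 0, "offset": [0.17, 0.1, -3.2], "angular": [0, 0, 0]}
    - {"hand": 0, "offset": [0.17, 0.1, -3.8], "angular": [0, 0, 0]}
    - {"hand": 0, "offset": [0.17, 0.1, -4.2], "angular": [0, 0, 0]}
    - {"hand": 0, "offset": [0.17, 0.1, -4.2], "angular": [0, 0, 0]}

```text
time: 5.18
tool_pos: [0.6568, -0.1519, 0.1229]
tcp_rot: [-3.061, -0.705, 0.001]
wrist_force: [-0.4, 0.3, -0.5]
width: 0.236
```

```bash
python3 snap.py e 252 235 330 160
```

```text
[ 0.65723509 -0.15201725  0.12358552] [ 0.39092797 -0.45860486 -0.23640009]
```

View pics/e.png

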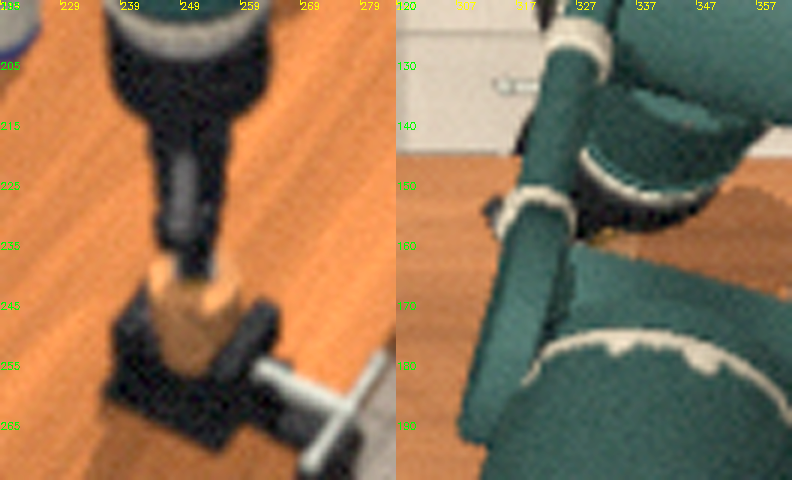

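There is no contact force, and the stem has gone into the bore, with brass at about scene (251,242). I'll continue to the seat and release.

Request:
drive_tool:
  deltas:
    - {"hand": 0, "offset": [0, 0, -0.5], "angular": [0, 0, 0]}
    - {"hand": 0, "offset": [0, 0, -0.9], "angular": [0, 0, 0]}
    - {"hand": 0, "offset": [0, 0, -1.2], "angular": [0, 0, 0]}
    - {"hand": 0, "offset": [0, 0, -1.2], "angular": [0, 0, 0]}

```text
time: 5.78
tool_pos: [0.6569, -0.1519, 0.1111]
tcp_rot: [-3.061, -0.705, 0.0]
wrist_force: [-0.9, 0.3, -0.5]
width: 0.237
```

Request:
drive_tool:
  deltas:
    - {"hand": 0.4, "offset": [0, 0, 0], "angular": [0, 0, 0]}
    - {"hand": 0.7, "offset": [0, 0, 0], "angular": [0, 0, 0]}
    - {"hand": 1, "offset": [0, 0, 0], "angular": [0, 0, 0]}
    - {"hand": 1, "offset": [0, 0, 0], "angular": [0, 0, 0]}
    - {"hand": 1, "offset": [0, 0, 0], "angular": [0, 0, 0]}
    - {"hand": 1, "offset": [0, 0, 0], "angular": [0, 0, 0]}

```text
time: 6.52
tool_pos: [0.657, -0.152, 0.1113]
tcp_rot: [-3.061, -0.705, 0.0]
wrist_force: [-0.1, 0.1, -0.7]
width: 1.002
```

```bash
python3 snap.py f 252 235 330 160
python3 - <<'E'
from h import *
print(proj([.6553,-.1528,.133],"scene"))
E
```

```text
[ 0.65701306 -0.15196273  0.11128804] [-0.55704118 -0.91871772  0.33231348]
[[250.95522417 234.47234989]]
```

View pics/f.png

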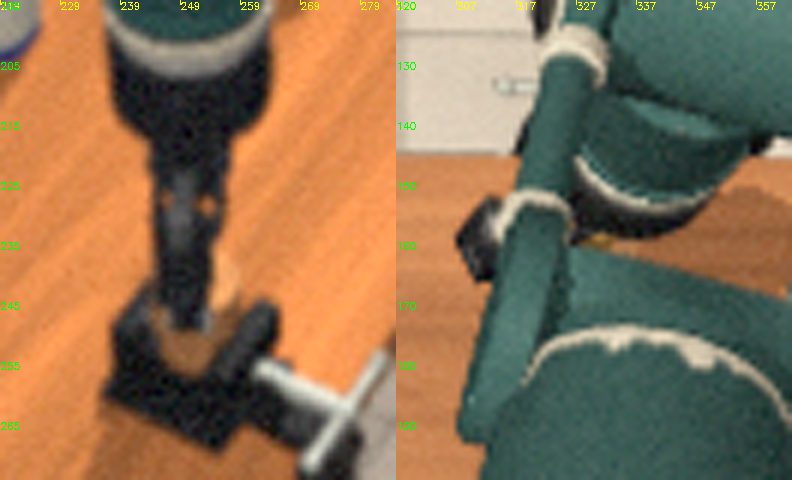

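The knob has been released; the finger partly hides it in the scene view, and brass is still visible at top (354,160). I'll lower over the cork head and grip.

Request:
drive_tool:
  deltas:
    - {"hand": 1, "offset": [-0.1, -0.05, -1], "angular": [0, 0, 0]}
    - {"hand": 1, "offset": [-0.1, -0.05, -2], "angular": [0, 0, 0]}
    - {"hand": 1, "offset": [-0.1, -0.05, -3], "angular": [0, 0, 0]}
    - {"hand": 1, "offset": [-0.1, -0.05, -3.5], "angular": [0, 0, 0]}
    - {"hand": 1, "offset": [-0.1, -0.05, -3.5], "angular": [0, 0, 0]}

```text
time: 7.25
tool_pos: [0.6555, -0.1523, 0.0753]
tcp_rot: [-3.061, -0.705, 0.002]
wrist_force: [1.1, 0.1, 0.2]
width: 0.997
```

Request:
drive_tool:
  deltas:
    - {"hand": 0.7, "offset": [0, 0, 0], "angular": [0, 0, 0]}
    - {"hand": 0.6, "offset": [0, 0, 0], "angular": [0, 0, 0]}
    - {"hand": 0.5, "offset": [0, 0, 0], "angular": [0, 0, 0]}
    - {"hand": 0.3, "offset": [0, 0, 0], "angular": [0, 0, 0]}
    - {"hand": 0.3, "offset": [0, 0, 0], "angular": [0, 0, 0]}
    - {"hand": 0.3, "offset": [0, 0, 0], "angular": [0, 0, 0]}
    - {"hand": 0.3, "offset": [0, 0, 0], "angular": [0, 0, 0]}
  force: 50

```text
time: 8.12
tool_pos: [0.6564, -0.1524, 0.0772]
tcp_rot: [3.061, 0.705, 0.001]
wrist_force: [-1.8, 1.2, 5.0]
width: 0.519
```

Request:
drive_tool:
  deltas:
    - {"hand": 0.3, "offset": [0, 0, 0.8], "angular": [0, 0, 0]}
    - {"hand": 0.3, "offset": [0, 0, 1.8], "angular": [0, 0, 0]}
    - {"hand": 0.3, "offset": [0, 0, 3], "angular": [0, 0, 0]}
    - {"hand": 0.3, "offset": [0, 0, 5], "angular": [0, 0, 0]}
    - {"hand": 0.3, "offset": [0, 0, 7.5], "angular": [0, 0, 0]}
    - {"hand": 0.3, "offset": [0, 0, 10], "angular": [0, 0, 0]}
    - {"hand": 0.3, "offset": [0, 0, 12], "angular": [0, 0, 0]}
    - {"hand": 0.3, "offset": [0, 0, 12], "angular": [0, 0, 0]}

```text
time: 9.12
tool_pos: [0.6575, -0.1529, 0.2]
tcp_rot: [3.059, 0.705, 0.007]
wrist_force: [-0.2, 0.6, -1.3]
width: 0.519
```

```bash
python3 snap.py g 252 220 330 160
python3 - <<'E'
from h import *
for z in (.17,.225,.253): print(proj([.6555,-.1527,z],"scene"),proj([.6555,-.1527,z],"top"))
# goal
L=np.array([.5277,.2262,.1])
for az in(210,215,220):
    a=np.radians(az);z=np.array([.5*np.cos(a),.5*np.sin(a),.866])
    P=L+.07*z; T=P+(.0772-.05)*z
    print(az,"plug",P,"tcp",T,"delta cm",(T-[.6555,-.1527,.1972])*100)
E
```

```text
[ 0.65569326 -0.15238885  0.19633466] [-0.6280887  -0.23253526 -1.45829476]
[[250.66088437 226.21533505]] [[332.78488663 153.30115951]]
[[250.08068764 213.29161424]] [[335.82877898 148.37541127]]
[[249.77108693 206.39534448]] [[337.47798851 145.7065945 ]]
210 plug [0.49738911 0.2087     0.16062   ] tcp [0.48561117 0.2019     0.1841752 ] delta cm [-16.98888346  35.46        -1.30248   ]
215 plug [0.49902968 0.20612482 0.16062   ] tcp [0.48788921 0.19832419 0.1841752 ] delta cm [-16.76107894  35.10241852  -1.30248   ]
220 plug [0.50088844 0.20370243 0.16062   ] tcp [0.49047024 0.19496052 0.1841752 ] delta cm [-16.50297599  34.76605222  -1.30248   ]
```

View pics/g.png

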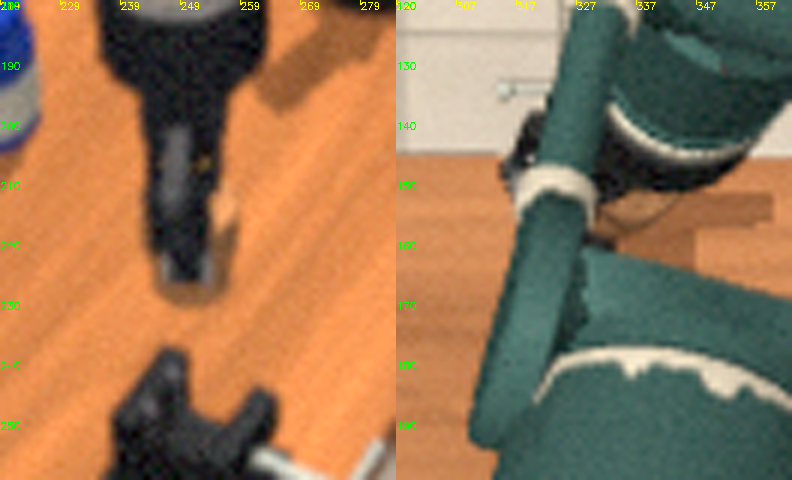

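The stopper is out of the vise at about scene (252,225), with brass still visible at (253,206), which matches a seated head. I'll move to a standoff 8 cm further out along the lens axis while tilting.

Request:
drive_tool:
  deltas:
    - {"hand": 0.3, "offset": [-1, 1.5, 3], "angular": [0, 0, 0]}
    - {"hand": 0.3, "offset": [-4, 5.5, 6], "angular": [2.3, -3.3, 0]}
    - {"hand": 0.3, "offset": [-7, 10, 6], "angular": [4.6, -6.6, 0]}
    - {"hand": 0.3, "offset": [-10, 15, 6], "angular": [6.9, -9.9, 0]}
    - {"hand": 0.3, "offset": [-13, 20, 6], "angular": [9.2, -13.2, 0]}
    - {"hand": 0.3, "offset": [-16, 25, 6], "angular": [11.5, -16.5, 0]}
    - {"hand": 0.3, "offset": [-18.5, 29.5, 5.7], "angular": [14, -20, 0]}
    - {"hand": 0.3, "offset": [-20, 32.8, 5.7], "angular": [17.2, -24.6, 0]}

```text
time: 10.22
tool_pos: [0.4537, 0.1769, 0.2512]
tcp_rot: [-2.786, -0.643, -0.709]
wrist_force: [0.3, 0.0, -1.9]
width: 0.524
```

Request:
drive_tool:
  deltas:
    - {"hand": 0.3, "offset": [0, 0, 0], "angular": [0, 0, 0]}
    - {"hand": 0.3, "offset": [0, 0, 0], "angular": [0, 0, 0]}
    - {"hand": 0.3, "offset": [0, 0, 0], "angular": [0, 0, 0]}

```text
time: 10.6
tool_pos: [0.457, 0.1749, 0.2536]
tcp_rot: [-2.788, -0.641, -0.711]
wrist_force: [-0.6, 0.5, -0.7]
width: 0.52
```

```bash
python3 - <<'E'
from h import *
from workcell import bot
s=bot.read_state();p=s["tool_pos"];R=Ro.from_rotvec(s["tcp_rot"]).as_matrix()
print(p,R[:,2],s["q"],s["width"])
a=np.radians(215);z=np.array([.5*np.cos(a),.5*np.sin(a),.866])
print("ang",np.degrees(np.arccos(-R[:,2]@z)),"delta",(np.array([.4879,.1983,.1842])-p)*100)
E
python3 snap.py i 275 150 196 195
```

```text
[0.4570455  0.17491528 0.25363632] [ 0.41019495  0.28575659 -0.86607348] [ 0.15875846 -0.44641746  2.29911897  0.29835065  0.8320374   1.12726357] 0.5198254062248072
ang 0.38628106787348265 delta [ 3.08545042  2.33847184 -6.9436321 ]
[0.45700689 0.17492127 0.25358729] [ 0.37346608 -0.23414629 -1.12605116]
```

View pics/i.png

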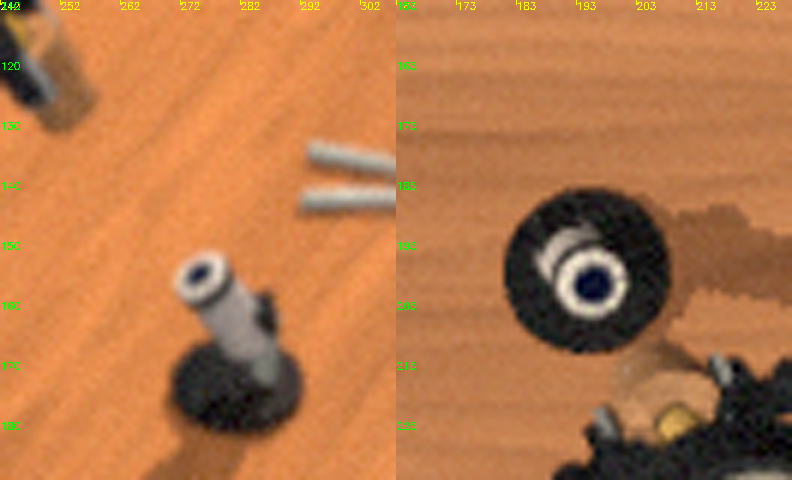

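The knob is still seated on the tilted cork, seen at top (209,220). The plug end points towards the lens at (195,201). I'll advance along the axis.

Request:
drive_tool:
  deltas:
    - {"hand": 0.3, "offset": [0.6, 0.5, -1.4], "angular": [0, 0, 0]}
    - {"hand": 0.3, "offset": [1.2, 0.9, -2.8], "angular": [0, 0, 0]}
    - {"hand": 0.3, "offset": [1.9, 1.4, -4.2], "angular": [0, 0, 0]}
    - {"hand": 0.3, "offset": [2.5, 1.9, -5.6], "angular": [0, 0, 0]}
    - {"hand": 0.3, "offset": [3.1, 2.3, -6.9], "angular": [0, 0, 0]}
    - {"hand": 0.3, "offset": [3.1, 2.3, -6.9], "angular": [0, 0, 0]}
    - {"hand": 0.3, "offset": [3.1, 2.3, -6.9], "angular": [0, 0, 0]}
    - {"hand": 0.3, "offset": [3.1, 2.3, -6.9], "angular": [0, 0, 0]}

```text
time: 11.7
tool_pos: [0.4874, 0.1985, 0.1852]
tcp_rot: [-2.787, -0.642, -0.713]
wrist_force: [0.7, -0.4, -1.4]
width: 0.525
```

Run:
```python
from h import *
from workcell import bot
for n,cx,cy in(("scene",272,150),("top",200,200)):
    f=bot.read_camera(n)["frame"];w,h,s=66,80,6;x0,y0=cx-33,cy-40
    im=cv2.convertScaleAbs(cv2.resize(f[y0:y0+h,x0:x0+w],None,fx=s,fy=s,interpolation=cv2.INTER_CUBIC),alpha=1.5)
    st=bot.read_state();p=st["tool_pos"];R=Ro.from_rotvec(st["tcp_rot"]).as_matrix()
    P=p+R@[0,0,.0272]; th=np.linspace(0,2*np.pi,40)
    a=np.radians(215);z=np.array([.5*np.cos(a),.5*np.sin(a),.866]);L=np.array([.5277,.2262,.1])
    u=np.cross(z,[0,0,1]);u/=np.linalg.norm(u);v=np.cross(z,u)
    C=lambda c,r,A,B:np.array([c+r*(np.cos(t)*A+np.sin(t)*B) for t in th])
    K=[(C(P,.019,R[:,0],R[:,1]),(0,255,0)),(C(P-.025*R[:,2],.023,R[:,0],R[:,1]),(0,255,255)),(C(P-.055*R[:,2],.023,R[:,0],R[:,1]),(0,255,255)),(C(P-.083*R[:,2],.011,R[:,0],R[:,1]),(0,0,255)),
       (C(L,.0175,u,v),(255,0,255)),(C(L-.066*z,.0175,u,v),(255,0,255)),(np.array([L,L+.07*z]),(255,255,0))]
    for X,c in K: cv2.polylines(im,[np.int32(np.round((proj(X,n)-[x0,y0]+.5)*s))],False,c,1)
    globals()[n]=im
cv2.imwrite("pics/j.png",np.hstack([scene,top]))
Q=P-L;print(p,R[:,2],"z",Q@z,"off",np.linalg.norm(Q-Q@z*z),"ang",np.arccos(-R[:,2]@z),st["time"],st["width"],st["joint_vel"])
```

```text
[0.48731264 0.19853209 0.18511161] [ 0.4111391   0.28688683 -0.86525175] z 0.07098381733148669 off 0.0005205301196698969 ang 0.006856602962992036 11.8 0.5229598984036726 [ 0.00159821 -0.00017345  0.00148088  0.00201954  0.00058416 -0.00157936]
```

View pics/j.png

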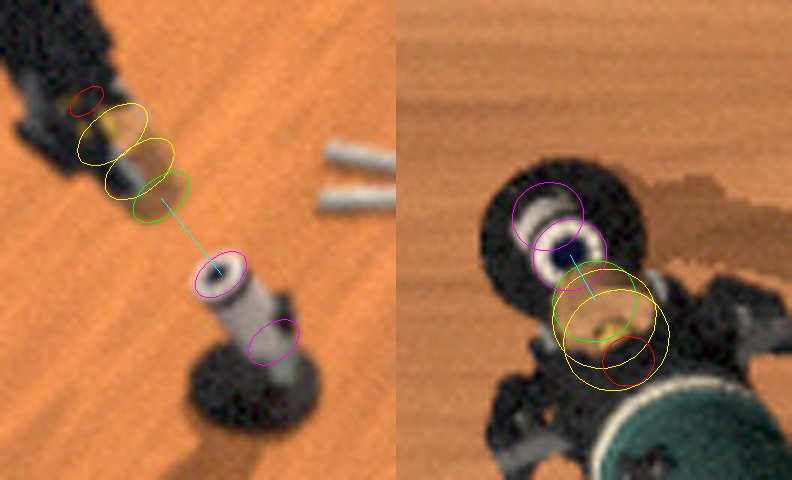

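The overlay matches. The plug circle sits on the real plug in both views, the barrel model matches the barrel, and the brass head is where a seated knob should be. The arm is at rest, so I'm handing in.

```bash
python3 -c "
from workcell import bot
print(bot.finish_job())"
```

```text
the job is handed in; nothing more can be done
None
```

I dropped the brass knob into the cork's bore and let it go, then drew the stopper out of the vise. I handed the job in at about 11.8 s, with the stopper held still in front of the inspection camera. The hand-in gave no verdict.

- **Final pose:** by arm readings and the camera fit, the plug end is 71 mm in front of the lens and about 0.5 mm off its axis. The stopper axis is within 0.01 rad of the line of sight. These figures rest on my estimate of the lens position and lean direction from the images (about 215°, read to within about 5°). They also assume the cork did not slip in the fingers.
- **Grip:** the opening stayed at about 0.52, and the wrist force was only 1–2 N.
- **Knob seating:** a drawn-in model of the stopper and camera agreed with both final images, with the brass head where a seated knob should be. The fingers partly hid the knob in the views taken at release and at the end. Seating is therefore judged from the visible brass and the insertion depth, not from a clear view.
- **Other objects:** no unexpected contact forces showed up, and nothing I could see of the bystanders had moved. I did not measure their positions again at the end.

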